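Find the loose hold-down bolt of the plate shaker and hold its cap open

TASK

One of the plate shaker's three hold-down bolts, each under a blue spring-hinged flip cap, has worked loose. First pick the timer up off the caps and lay it face up on the bench, clear of the shaker; then tap the caps from above, firmly enough to feel which bolt gives, open the cap of that one bolt by its thumb tab, and finish while still holding it wide open (60 degrees or more) for a colleague with a hex key. It snaps shut when let go; keep the caps of the two sound bolts closed and leave everything else on the bench where it is.

Things in the scene. Friction and masses are not known exactly. Their poses are not given: they have to be found in the camera images.
- shaker: Plate shaker, fixed: white casing 150 (x) x 226 (y) x 75 mm with a 96-well plate on top (106 mm high) behind a steel flange 94 x 196 x 10 mm with three capped bolts in a row. Origin at bench level under the middle bolt; x from flange to casing (front edge of the flange x = -30 mm, casing from +66 to +216 mm), y along the row, z up. Place and angle vary.
- place_left (a point): Centre of the top face of the shut cap in the left place (shaker y = +60 mm), 42.5 mm above the bench; the point does not move with the cap. The three units look alike: rubber bush, grey cup with the bolt head inside, flat round blue cap 36 mm in diameter, 7.5 mm thick, with a thumb tab pointing to the shaker's -x.
- place_middle (a point): The same for the middle place (y = 0). The thumb tab of each cap is 12 mm wide (along y), 6 mm thick, reaches 46 mm in front of the cap's centre (shaker -x) and its mid height is 3.5 mm below the cap's top face, with free air down to the flange (25 mm). Pinch it across its 12 mm width about 35 mm in front of the cap's centre.
- place_right (a point): The same for the right place (y = -60 mm). The hinge axis of each cap is parallel to the shaker's y, 20 mm behind the cap's centre (shaker x = +20 mm) and 8.5 mm below its top face. The tab swings up and back over the hinge; it can turn between the finger pads while the hand keeps pointing down.
- loose_bolt (a joint): How far the loose bolt is pushed down (m): 0 at rest, 0.005 at its stop. Under a push from above on its cap it starts to sink at about 2 N, reaches its stop at about 4.5 N and springs back. The two sound bolts do not give at all. Which of the three places holds the loose bolt differs each time and cannot be seen.
- cap_loose (a joint): Opening angle of the loose bolt's cap (rad): 0 shut, 1.55 upright (its stop). A spring shuts it, with about 0.4 N at the tab when shut and 1.3 N at 1.2 rad.
- cap_tight1 (a joint): Opening angle of the cap of one of the sound bolts (rad), same kind of cap.
- cap_tight2 (a joint): Opening angle of the cap of the other sound bolt (rad), same kind of cap.
- timer: White digital timer, 65 x 65 mm, 17 mm thick, 55 to 90 g, display and buttons on its upper face. Lies flat on the caps at the start, over one or two of them. Origin at the centre of its underside, z up through the display. Can be gripped across either pair of sides, with the fingertips near its underside. A free stretch of bench to lay it on lies around x = 0.53, y = -0.10 m of the robot.
- tip_box: Black pipette tip box with clear lid, 64 x 118 x 56 mm; origin at the centre of its underside. Bystander.
- dropper_bottle: Small bottle with green cap, 26 mm in diameter, 64 mm high; origin at the centre of its underside. Bystander.
- pipette_1: Grey and yellow pipette lying on the bench, 253 mm long, 38 mm high, along its own y. Bystander.
- pipette_2: A second pipette like it. Bystander.
- pen_blue: Blue and white pen lying on the bench, 150 mm long, 10 mm thick, along its own y. Bystander.
- stapler: White stapler, 31 x 120 x 36 mm, long along its own y. Bystander.
- strip_loose: Clear strip of eight wells, 9 x 77 x 11 mm, along its own y. Bystander.
Mind the look-alikes: they are no part of the job. Of the things shaped like the timer, the white one is meant.

How it is judged:
On the way, in this order (a step that is already met when the one before it is completed fails the run):
1. the timer is lifted off the caps in the fingers (at least 25 mm above where it lay) (height (world z) of timer above 0.068 m and contact force between the fingers and timer above 0.5 N), for 0.1 s.
2. the timer lies face up on the bench, let go, its centre at least 90 mm from the middle bolt (height (world z) of timer below 0.006 m and angle between timer's own z axis and vertical below 0.15 rad and linear speed of timer below 0.03 m/s and horizontal distance between timer and shaker above 0.09 m and contact force between the fingers and timer below 0.1 N), for 0.2 s.
3. the loose bolt has been tapped: pushed down at least 3 mm, with all caps shut (value of joint loose_bolt above 0.003 m and value of joint each of cap_loose, cap_tight1, cap_tight2 below 0.1 rad), for 0.03 s.
At the end, for the whole second after the job is handed in: The loose bolt's cap is held still by the fingers (0.3 N or more) at 1.0 rad (57 degrees) or more; the other two caps are shut (under 0.1 rad); the timer lies face up on the bench (tilt under 0.15 rad), untouched, its centre at least 90 mm from the middle bolt (all of step 2 and value of joint cap_loose above 1 rad and velocity of joint cap_loose between -0.15 and 0.15 rad/s and contact force between the fingers and anything else above 0.3 N and value of joint each of cap_tight1, cap_tight2 below 0.1 rad); the arm keeps its last pose, push and grip.
It fails at once if the cap of a sound bolt is opened (over 0.3 rad) (value of joint any of cap_tight1, cap_tight2 above 0.3 rad).
It fails at once if another thing on the bench is moved by more than 40 mm (distance of any of tip_box, dropper_bottle, pipette_1, pipette_2, pen_blue, stapler, strip_loose from where it was at the start of the episode above 0.04 m).
It also fails if it takes over 58 s, if anything falls off the work surface, if the arm or the gripper's body presses on something with over 40 N, if the wrist force passes 120 N, or if a joint passes its speed limit or range.

ROBOT

A 6-joint arm with a two-finger parallel gripper is mounted at the origin on a cart in front of the work surface, level with it; the furniture and walls round the work are solid. World frame = base frame: x ahead of the robot, y to its left, z up, the work surface at z = 0. Lengths are in m, angles in rad, forces in N, time in s.
With the tool pointing down it reaches from about 0.375 to 0.9 m from the base axis. Payload 3.1 kg.
Tool frame: the origin (TCP) lies between the finger pads; the fingertips stand 8 mm ahead of it and the grasp point (between the pads) lies 11 mm behind it; z points along the fingers, y is the line along which they close (so a half turn about z gives the same grasp; the last joint's range is limited). The gripper opens to 87 mm and grips with 3 to 60 N. Pads are 19 mm wide; open, the fingers measure 117 mm over their backs; the gripper's body (75 mm by 190 mm) begins 51 mm behind the grasp point.
Start: joints at [-0.178, 0.527, 1.433, -0, 1.181, -0.178], TCP at [0.625, 0, 0.2] pointing down, gripper open.
Joint ranges: [-3.08, 3.08], [-0.75, 2.2], [0.22, 2.44], [-1.43, 4.57], [0, 2.65], [-2.85, 2.85]. Speed limits (rad/s): [2.79, 2.79, 3.14, 3.14, 3.14, 3.14].

INTERFACE

Orientations are given as a unit quaternion [x, y, z, w].
In Python, from rig import robot, vision, job gives the robot as it stands.
- The arm moves only by the shell command python3 -m handwheel 'ROWS' [OPENING] [FORCE]. ROWS is JSON, a list of rows, each a list of 4 numbers: the shift along the tool's x, y, z as a fraction of full scale, then the turn about the tool's z as a fraction of full scale. A call has 1 to 20 rows; each row is the pose to reach, as a shift and turn from the pose commanded when the call began, along the tool's axes at that moment, turning the shorter way round; what a row does not reach only later rows make up. Full scale, the value 1, is 300 mm for a shift and 2 pi rad for a turn. A row lasts 1/12 s, in which the tool goes at most 41.7 mm and 7.16 degrees, less where a joint would pass 70% of its speed; a pose out of reach is approached as far as the arm can. A call with a number of a shift or a turn outside -1 to 1 is refused whole. A call with a gripper value outside its range is refused whole. OPENING is the opening in per cent of the stroke, from 0 (shut) to 100 (fully open), set as the call begins (- or left out, the last holds). The fingers move at their own pace and stop on an object; FORCE is the grip in N (left out, the last holds). Time passes only in rows, so rows that repeat a pose let the fingers close. It gives the time, the measured TCP pose, the force, the opening and the grip force at its end, in the units of the state.
- robot.get_obs(): the state, without advancing time (a new reading comes with each control period).
- vision.camera(name): name is "scene" or "side" or "wrist"; returns a dict with "frame" (400x640x3 uint8, red, green, blue), "K" (3x3 intrinsics, pixels), "k1" (the pictures are not rectified: a ray, as slopes to the right and down, at radius r is drawn at 1 + k1 r^2 times it, then the intrinsics apply), "cam_to_world" (4x4, takes a point from camera to world coordinates); the wrist camera has in their place "hand_eye" (4x4, takes a point from camera to tool coordinates, whose origin is the TCP and whose axes are the flange's). Camera axes: x right, y down, z forward; pixel columns grow to the right and rows downward; lengths in m; the calibration is good to about 2 mm. A picture is of the moment at which its call begins: read the wrist's pose just before it. There is no depth.
- job.hand_in(): hands the job in; it is judged then, once.
Trained networks look in the newest picture that a camera, given by its name, has taken for a name from the list of things; names that differ only in an ending like _2 or _b are one class to them, and where a whole thing is asked for, a point or a joint stands for the part that bears it (a point fixed in the world has none). Each returns a list of dicts, best first, with "conf" (0 to 1); they miss things now and then, are a little off and sometimes report something else, mostly with a low value. They report only what shows in the picture. A call takes as long as a camera call. They do not tell look-alikes from the thing itself.
- vision.look_for(camera, label): "point" ([row, column] in pixels, amid what is visible of it).
- vision.outline_of(camera, label): "mask" (400x640 bool, what is visible of it) and "point" ([row, column] in pixels, amid what is visible of it).
The state is a dict: "time": time; "q": joint angles; "joint_velocities": joint speeds; "joint_torque": joint torques, N m; "position": TCP position; "tool_rot": TCP orientation; "ft_force": force on the tool from outside, world axes, zero at the start; "moment": the same for the moment, N m; "grip_width": finger opening in m; "grip_force": force on a finger pad.
Only numpy, scipy, OpenCV 4.12 (cv2) and the standard library are available. Lean on these libraries where they do the work, as an engineer would, in place of code of your own. Each camera call takes 0.05 s, during which the arm holds its last target. There are 200 camera calls.

## Working session

There is one attempt and no reset: what is moved stays moved. The work goes in short steps, Python scripts to look and compute and a shell command to move; the robot and the scene stay as the last step left them, time stands still between calls to the robot, and variables do not carry over. Pictures are saved under pics/ and viewed, at most 10 in all, crops included, and the job is handed in when it is done.

```bash
mkdir -p pics; ls; cat > h.py <<'E'
import numpy as np, cv2
from rig import robot, vision, job
from scipy.spatial.transform import Rotation as R
def ray(c,px,T=None):
    K=c["K"];d=np.array([[c["k1"],0,0,0]])
    # iterative undistort of (row,col)
    u=(px[1]-K[0][2])/K[0][0];v=(px[0]-K[1][2])/K[1][1]
    x,y=u,v
    for _ in range(20):
        s=1+c["k1"]*(x*x+y*y);x,y=u/s,v/s
    T=np.array(c["cam_to_world"]) if T is None else T
    return T[:3,3],T[:3,:3]@np.array([x,y,1])
def onz(c,px,z,T=None):
    o,d=ray(c,px,T);return o+d*(z-o[2])/d[2]
def proj(c,P,T=None):
    T=np.array(c["cam_to_world"]) if T is None else T
    p=T[:3,:3].T@(np.array(P)-T[:3,3]);x,y=p[:2]/p[2];s=1+c["k1"]*(x*x+y*y)
    K=c["K"];return np.array([K[1][1]*y*s+K[1][2],K[0][0]*x*s+K[0][2]])
def wristT(c,o):
    T=np.eye(4);T[:3,:3]=R.from_quat(o["tool_rot"]).as_matrix();T[:3,3]=o["position"]
    return T@np.array(c["hand_eye"])
def save(f,name): cv2.imwrite("pics/"+name,cv2.cvtColor(np.ascontiguousarray(f),cv2.COLOR_RGB2BGR))
E
python3 - <<'E'
from h import *
o=robot.get_obs();print(o)
for n in("scene","side","wrist"):
    c=vision.camera(n);save(c["frame"],n+"0.png")
    T=wristT(c,o) if n=="wrist" else None
    for l in("timer","shaker","place_middle","cap_loose","cap_tight1","tip_box","dropper_bottle"):
        try:
            for r in vision.look_for(n,l): print(n,l,round(r["conf"],2),np.round(r["point"]),np.round(onz(c,r["point"],.04,T),3))
        except Exception as e: print(n,l,e)
E
```

```text
pics
{'time': 0.0, 'q': array([-1.78486290e-01,  5.28478591e-01,  1.43390290e+00,  2.54411749e-06,
        1.18137675e+00, -1.78476781e-01]), 'joint_velocities': array([ 1.15311146e-03, -3.57686897e-05, -2.65849161e-04, -1.55191279e-03,
       -5.75022835e-04, -1.52344588e-03]), 'joint_torque': array([-5.45745443e-04, -4.40045428e+01, -1.76593530e+01,  6.32597599e-02,
        5.83207863e-02, -1.53719384e-04]), 'position': array([6.24223470e-01, 1.78907565e-04, 1.99163856e-01]), 'tool_rot': array([ 7.07110071e-01,  7.07102663e-01, -6.16592409e-04, -8.90090163e-04]), 'ft_force': array([-0.29350794, -0.35925751,  0.04949228]), 'moment': array([0.00864513, 0.00707622, 0.00892267]), 'grip_force': 0.0, 'grip_width': 0.08724137789673778}
scene timer 0.61 [259. 350.] [0.293 0.298 0.04 ]
scene shaker 0.89 [237. 244.] [0.566 0.328 0.04 ]
scene place_middle 0.76 [243. 244.] [0.548 0.353 0.04 ]
scene cap_tight1 0.53 [219. 293.] [0.502 0.191 0.04 ]
scene tip_box 0.96 [182. 273.] [0.677 0.012 0.04 ]
scene dropper_bottle 0.89 [279. 302.] [0.354 0.418 0.04 ]
side timer 0.71 [181. 270.] [0.335 0.223 0.04 ]
side timer 0.63 [172. 303.] [0.449 0.267 0.04 ]
side shaker 0.71 [168. 337.] [0.571 0.288 0.04 ]
side shaker 0.42 [227. 380.] [ 0.665 -0.019  0.04 ]
side place_middle 0.83 [170. 334.] [0.56  0.278 0.04 ]
side place_middle 0.71 [187. 320.] [0.502 0.18  0.04 ]
side cap_loose 0.7 [227. 381.] [ 0.669 -0.021  0.04 ]
side cap_loose 0.38 [281. 338.] [ 0.52  -0.209  0.04 ]
side tip_box 0.81 [225. 381.] [ 0.671 -0.012  0.04 ]
side dropper_bottle 0.5 [186. 321.] [0.505 0.186 0.04 ]
wrist timer 0.62 [ 4. 72.] [0.355 0.206 0.04 ]
wrist timer 0.28 [ 22. 199.] [0.497 0.183 0.04 ]
wrist shaker 0.71 [ 17. 250.] [0.553 0.187 0.04 ]
wrist place_middle 0.97 [ 21. 245.] [0.547 0.183 0.04 ]
wrist cap_tight1 0.86 [ 23. 202.] [0.5   0.182 0.04 ]
wrist tip_box 0.65 [192. 359.] [ 0.676 -0.005  0.04 ]
```

View pics/scene0.png

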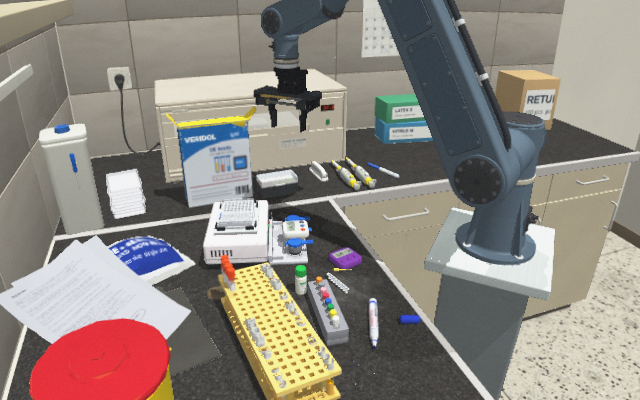

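View pics/wrist0.png

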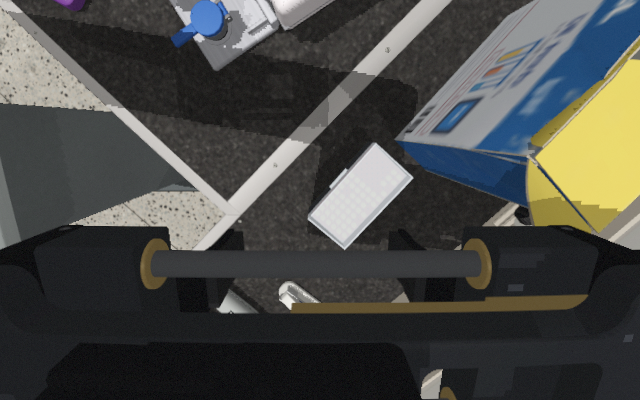

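The wrist picture shows one cap with its tab at (20,205), the flange, and the casing at top right. The purple thing at (2,70) is a look-alike. In the scene picture the white timer lies on the caps near (228,295) and the purple one on the bench at (258,346). I'll confirm this in an enlarged crop.

```bash
python3 - <<'E'
from h import *
a=cv2.imread("pics/scene0.png")[190:280,195:370];b=cv2.imread("pics/side0.png")[130:230,250:400]
a=cv2.resize(a,(700,360),interpolation=cv2.INTER_CUBIC);cv2.imwrite("pics/cropA.png",a)
b=cv2.resize(b,(750,500),interpolation=cv2.INTER_CUBIC);cv2.imwrite("pics/cropB.png",b)
E
```

```text
(no output)
```

View pics/cropA.png

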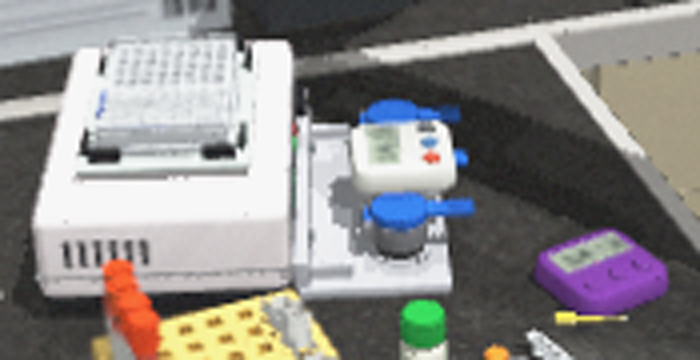

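View pics/cropB.png

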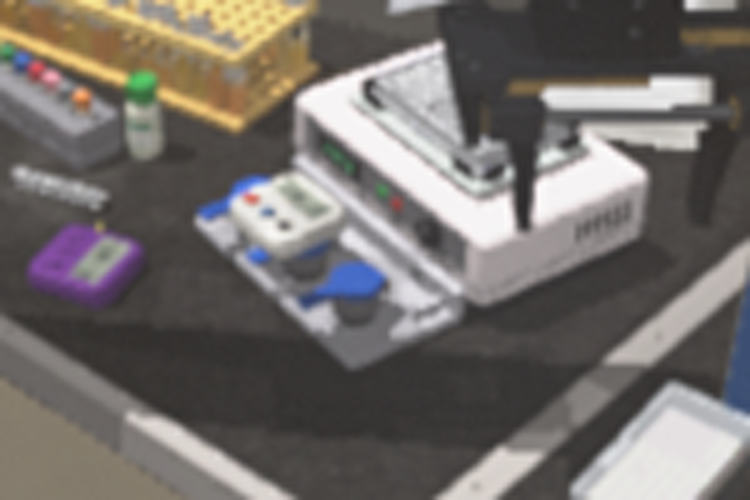

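White timer: (229,296) in the scene picture, on the middle cap and one neighbour. The purple one at (258,346) is the look-alike on the bench. White fits the description. Next I move the wrist camera over it.

```bash
python3 -m handwheel '[[0.15,-0.15,-0.1,0],[0.3,-0.3,-0.17,0],[0.43,-0.43,-0.17,0],[0.43,-0.43,-0.17,0],[0.43,-0.43,-0.17,0],[0.43,-0.43,-0.17,0],[0.43,-0.43,-0.17,0],[0.43,-0.43,-0.17,0]]' 100
python3 - <<'E'
from h import *
o=robot.get_obs();c=vision.camera("wrist");T=wristT(c,o);save(c["frame"],"wrist1.png");print(o["position"],o["tool_rot"])
for l in("timer","shaker","place_middle","cap_loose"):
    for r in vision.outline_of("wrist",l):
        m=r["mask"].astype(np.uint8);q=cv2.minAreaRect(np.argwhere(m)[:,::-1].astype(np.float32))
        print(l,round(r["conf"],2),np.round(r["point"]),np.round(onz(c,r["point"],.05,T),3),m.sum(),[np.round(onz(c,p[::-1],.0595,T)[:2],3).tolist() for p in cv2.boxPoints(q)])
E
```

```text
time: 1.87
position: [0.4969, 0.1287, 0.2514]
tool_rot: [0.707, 0.707, 0.0, 0.001]
ft_force: [0.6, -0.5, -0.6]
grip_width: 0.0872
grip_force: 0.0
[0.49689941 0.12873938 0.25142132] [7.07025711e-01 7.07187337e-01 4.28063518e-04 7.29073143e-04]
timer 0.85 [ 88. 193.] [0.341 0.249 0.05 ] 2266 [[0.3, 0.236], [0.332, 0.286], [0.386, 0.259], [0.355, 0.208]]
timer 0.7 [ 85. 292.] [0.466 0.251 0.05 ] 2708 [[0.419, 0.258], [0.472, 0.291], [0.51, 0.237], [0.455, 0.203]]
shaker 0.56 [ 61. 385.] [0.583 0.28  0.05 ] 24129 [[0.404, 0.305], [0.617, 0.418], [0.735, 0.26], [0.506, 0.126]]
place_middle 0.57 [ 63. 379.] [0.575 0.278 0.05 ] 24311 [[0.404, 0.305], [0.617, 0.417], [0.735, 0.259], [0.506, 0.125]]
cap_loose 0.73 [ 56. 270.] [0.44  0.286 0.05 ] 793 [[0.4, 0.275], [0.455, 0.31], [0.469, 0.29], [0.414, 0.254]]
```

View pics/wrist1.png

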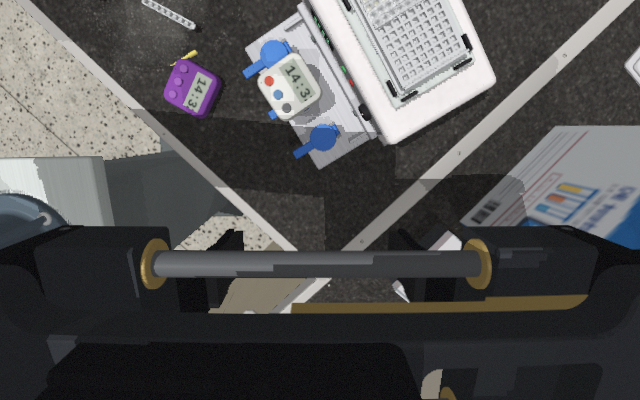

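The wrist view shows the right cap at (138,323), the left cap at about (54,275), the white timer at (85,288) over the middle and left caps, and the flange front corners at about (45,247) and (168,320). I'll fit the shaker pose and overlay it.

```bash
cat > fit.py <<'E'
from h import *
from scipy.optimize import least_squares
f=cv2.imread("pics/wrist1.png");c=vision.camera("wrist");o=robot.get_obs();T=wristT(c,o)
hsv=cv2.cvtColor(f,cv2.COLOR_BGR2HSV);m=cv2.inRange(hsv,(100,130,60),(125,255,255));m[200:]=0;m[:,420:]=0
n,lab,st,ce=cv2.connectedComponentsWithStats(m)
for i in range(1,n):
    if st[i][4]>30: print(st[i],ce[i])
tmask=[r["mask"] for r in vision.outline_of("wrist","timer")]
tm=min(tmask,key=lambda k:abs(np.argwhere(k).mean(0)-[85,288]).sum()).astype(np.uint8)
def W(p,P):
    cs,s=np.cos(p[2]),np.sin(p[2]);P=np.atleast_2d(P)
    return np.c_[p[0]+cs*P[:,0]-s*P[:,1],p[1]+s*P[:,0]+cs*P[:,1],P[:,2]]
pts=np.array([[-30,-98,10],[-30,98,10],[-46,-60,39],[-46,60,39],[0,-60,42.5]])/1e3
obs=np.array([[167,320],[45,247],[154,295],[75,245],[137,323]])
def pr(p,P): return np.array([proj(c,w,T) for w in W(p,P)])
r=least_squares(lambda p:(pr(p,pts)-obs).ravel(),[.47,.24,.5],loss="soft_l1");p=r.x
print(p,np.degrees(p[2]),np.round(pr(p,pts)-obs,1).tolist())
a=np.linspace(0,2*np.pi,40)
g=cv2.resize(f[0:200,160:500],None,fx=2.3,fy=2.3,interpolation=cv2.INTER_CUBIC)
def dr(P,col,p=p):
    q=pr(p,P);q=(np.c_[q[:,1]-160,q[:,0]]+.5)*2.3;cv2.polylines(g,[q.astype(np.int32)],True,col,1)
for y in(-.06,0,.06):
    dr(np.c_[.018*np.cos(a),y+.018*np.sin(a),0*a+.0425],(0,255,0));dr([[-.046,y-.006,.042],[-.046,y+.006,.042],[-.018,y+.006,.042],[-.018,y-.006,.042]],(0,255,0))
dr([[-.03,-.098,.01],[-.03,.098,.01],[.064,.098,.01],[.064,-.098,.01]],(0,0,255))
dr([[.066,-.113,.075],[.066,.113,.075],[.216,.113,.075],[.216,-.113,.075]],(0,0,255))
# timer: maximise overlap of projected box hull with mask
def box(t):
    P=[[x,y,z] for x in(-.0325,.0325) for y in(-.0325,.0325) for z in(.0425,.0595)]
    q=pr(t,P)[:,::-1].astype(np.float32);k=np.zeros_like(tm);cv2.fillConvexPoly(k,cv2.convexHull(q).astype(np.int32),1);return k
from scipy.optimize import minimize
best=min((minimize(lambda t:-((box(t)&tm).sum()/(box(t)|tm).sum()),[.466,.251,y0],method="Nelder-Mead",options=dict(initial_simplex=[[.466,.251,y0],[.476,.251,y0],[.466,.261,y0],[.466,.251,y0+.2]])) for y0 in(.2,.5,.8,1.1)),key=lambda r:r.fun)
t=best.x;print("timer",t,np.degrees(t[2]),best.fun)
dr([[.0325,.0325,.0595],[-.0325,.0325,.0595],[-.0325,-.0325,.0595],[.0325,-.0325,.0595]],(255,0,255),t)
cv2.imwrite("pics/ov.png",g)
E
python3 fit.py
```

```text
[242  41  50  38 766] [267.61879896  56.94516971]
[268 109  10  11  62] [272.08064516 114.4516129 ]
[293 125  47  34 763] [318.45740498 139.92267366]
[0.47670117 0.23922772 0.53790412] 30.819635863815076 [[2.2, -0.8], [0.6, -1.9], [0.1, 0.0], [-1.5, 0.8], [-0.6, 1.3]]
timer [0.46490513 0.24724404 0.59831357] 34.280842191298795 -0.8940137389597644
```

View pics/ov.png

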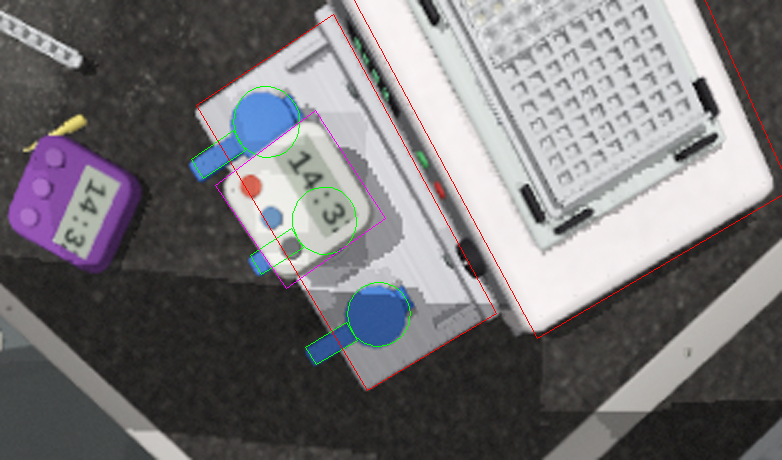

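```bash
cat > go.py <<'E'
import sys
from h import *
# go.py x y z [heading of tool x, deg]
o=robot.get_obs();M=R.from_quat(o["tool_rot"]).as_matrix()
x=np.array(list(map(float,sys.argv[1:4])))-o["position"];h=np.degrees(np.arctan2(M[1,0],M[0,0]))
print("shift",np.round(M.T@x/.3,4),"heading",round(h,2),"t",o["time"],"q6",o["q"][5])
if len(sys.argv)>4: print("turn",round(-(float(sys.argv[4])-h)/360,4))
E
python3 go.py .465 .247 .12 33; python3 -c "
from h import *;print(np.round(vision.camera('wrist')['hand_eye'],3))"
```

```text
shift [ 0.3951 -0.1049  0.4359] heading 89.94 t 2.2167 q6 0.036103673109822806
turn 0.1582
[[-0.    -0.969 -0.248  0.067]
 [ 1.     0.    -0.001 -0.   ]
 [ 0.001 -0.248  0.969 -0.184]
 [ 0.     0.     0.     1.   ]]
```

```bash
python3 -m handwheel '[[0.1,-0.03,0.05,0.02],[0.2,-0.06,0.1,0.04],[0.3,-0.09,0.2,0.06],[0.395,-0.105,0.3,0.08],[0.395,-0.105,0.4,0.1],[0.395,-0.105,0.435,0.12],[0.395,-0.105,0.435,0.14],[0.395,-0.105,0.435,0.158],[0.395,-0.105,0.435,0.158],[0.395,-0.105,0.435,0.158],[0.395,-0.105,0.435,0.158]]' 100 15
python3 go.py .465 .247 .054 33
python3 - <<'E'
from h import *
c=vision.camera("side");print([ (r["conf"],r["point"]) for r in vision.look_for("side","timer")]);f=c["frame"][110:250,230:410]
save(cv2.resize(f,None,fx=4,fy=4,interpolation=cv2.INTER_CUBIC),"side1.png")
E
```

```text
time: 3.18
position: [0.4648, 0.2475, 0.1208]
tool_rot: [0.958, 0.286, 0.0, -0.0]
ft_force: [-0.3, -0.1, 0.1]
grip_width: 0.0869
grip_force: 0.0
shift [-0.0003  0.0017  0.2226] heading 33.26 t 3.1833 q6 1.2671920668335457
turn 0.0007
[(0.77, [173.6, 306.0]), (0.71, [182.6, 266.6])]
```

View pics/side1.png

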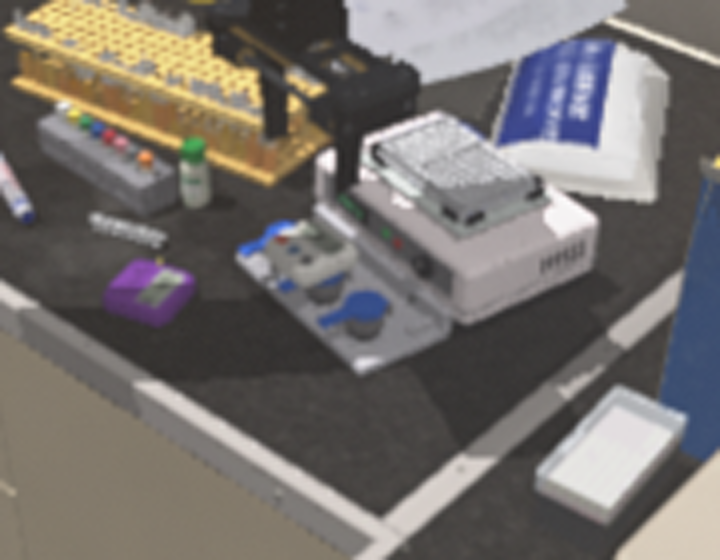

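The side view shows the fingers straddling the timer from above, with all the caps shut. Next I descend and grip.

```bash
python3 -m handwheel '[[0,0.001,0.08,0],[0,0.001,0.15,0],[0,0.001,0.19,0],[0,0.001,0.21,0],[0,0.001,0.218,0],[0,0.001,0.218,0],[0,0.001,0.218,0]]' 100 15
python3 -m handwheel '[[0,0,0,0],[0,0,0,0],[0,0,0,0],[0,0,0,0],[0,0,0,0],[0,0,0,0],[0,0,0,0],[0,0,0,0]]' 50 15
```

```text
time: 3.87
position: [0.4653, 0.2475, 0.0559]
tool_rot: [0.958, 0.285, 0.001, 0.0]
ft_force: [0.1, -0.1, 0.1]
grip_width: 0.0867
grip_force: 0.0
time: 4.53
position: [0.4646, 0.2473, 0.0552]
tool_rot: [0.959, 0.285, -0.0, -0.0]
ft_force: [1.0, -0.0, -0.3]
grip_width: 0.0457
grip_force: 0.0
```

```bash
python3 - <<'E'
from h import *
o=robot.get_obs();print(o["grip_width"])
c=vision.camera("side");a=cv2.resize(c["frame"][130:230,250:370],(600,500),interpolation=cv2.INTER_CUBIC)
o=robot.get_obs();w=vision.camera("wrist");b=w["frame"]
c2=vision.camera("scene");d=cv2.resize(c2["frame"][190:270,230:340],(550,400),interpolation=cv2.INTER_CUBIC)
g=np.zeros((600,800,3),np.uint8);g[:300,:400]=cv2.resize(a,(400,300));g[:300,400:]=cv2.resize(d,(400,300));g[300:550,:400]=cv2.resize(b,(400,250))
g[300:,400:]=cv2.resize(b[100:300,150:490],(400,300))
save(g,"m1.png")
E
```

```text
0.04570448912028128
```

View pics/m1.png

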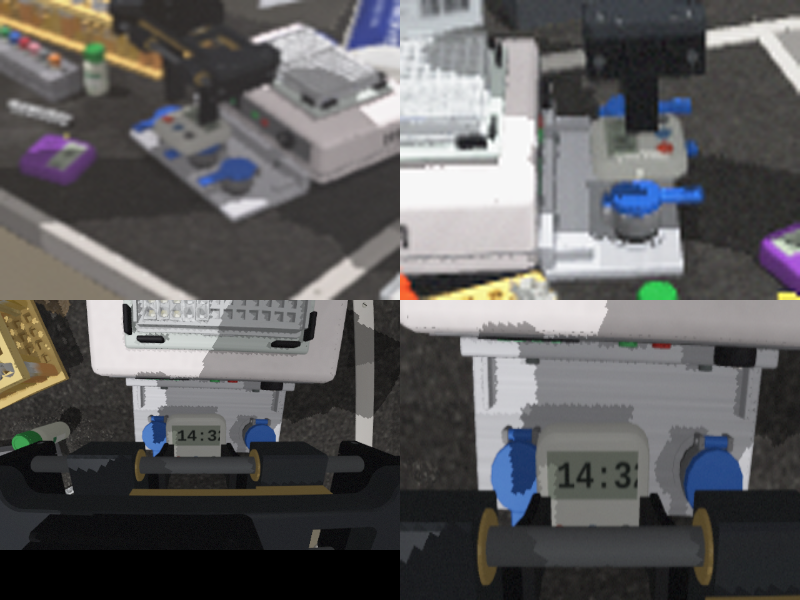

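```bash
cat > tri.py <<'E'
from h import *
o=robot.get_obs();print(o["position"],o["grip_width"],o["grip_force"],o["ft_force"])
A=[];tip=np.array(o["position"])
M=R.from_quat(o["tool_rot"]).as_matrix()
for n in("scene","side","wrist"):
    c=vision.camera(n);T=wristT(c,o) if n=="wrist" else np.array(c["cam_to_world"])
    w=o["grip_width"]/2
    print(n,"cam",np.round(T[:3,3],2),"tips",[np.round(proj(c,tip+M@np.array([0,s*w,.008]),T)).tolist() for s in(-1,1)])
    for r in vision.outline_of(n,"timer"):
        p=np.argwhere(r["mask"]);hsv=cv2.cvtColor(c["frame"],cv2.COLOR_RGB2HSV)[r["mask"]]
        print("  ",round(r["conf"],2),np.round(r["point"]),"n",len(p),"box",p.min(0),p.max(0),"sat",int(np.median(hsv[:,1])),np.round(onz(c,r["point"],.055,T),3))
E
python3 tri.py; python3 - <<'E'
import cv2;from h import *
c=vision.camera("scene")["frame"][200:265,260:325]
save(cv2.resize(c,(600,600),interpolation=cv2.INTER_NEAREST),"z1.png")
E
```

```text
[0.46460669 0.24726231 0.05519498] 0.04373622912040582 0.0 [0.29989355 0.1733336  0.81743172]
scene cam [-0.04  1.13  0.64] tips [[234.0, 296.0], [225.0, 295.0]]
   0.97 [259. 348.] n 531 box [247 329] [269 361] sat 144 [0.288 0.321 0.055]
   0.61 [229. 293.] n 380 box [221 282] [237 308] sat 10 [0.464 0.263 0.055]
side cam [ 0.41 -0.8   0.81] tips [[171.0, 304.0], [177.0, 311.0]]
   0.82 [183. 267.] n 253 box [176 255] [191 277] sat 110 [0.328 0.19  0.055]
   0.81 [174. 302.] n 246 box [165 296] [181 318] sat 12 [0.446 0.236 0.055]
wrist cam [0.52 0.28 0.24] tips [[229.0, 285.0], [228.0, 347.0]]
   0.88 [213. 313.] n 5929 box [182 265] [250 361] sat 10 [0.475 0.256 0.055]
   0.25 [307. 113.] n 134 box [298 105] [310 118] sat 5 [0.331 0.342 0.055]
```

View pics/z1.png

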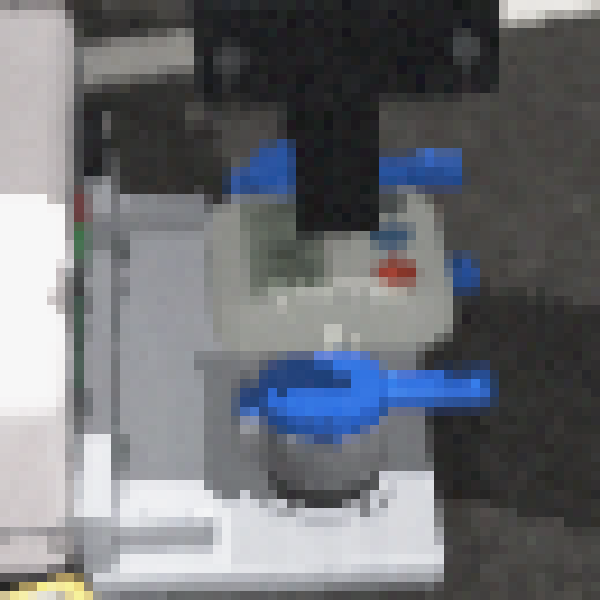

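```bash
python3 - <<'E'
from h import *
o=robot.get_obs();c=vision.camera("scene");M=R.from_quat(o["tool_rot"]).as_matrix();p=o["position"]
for e in(0,.008):
  for z in(.008,-.004,-.016,-.028): print("now",e,z,[np.round(proj(c,p+M@np.array([x,-(.022+e),z])),1).tolist() for x in(-.0095,.0095)])
# dark finger columns now
g=c["frame"].max(2)
for col in range(288,306,2): print(col,g[214:240,col].tolist())
M0=R.from_quat([.70711,.7071,0,0]).as_matrix();p0=[.6242,0,.1992]
for s in(-1,1):
  for z in(.008,-.01): print("start",s,z,np.round(proj(c,p0+M0@np.array([0,s*.0436,z])),1))
f=cv2.imread("pics/scene0.png").max(2)
for r in range(96,140,3): print(r,''.join('#' if v<50 else '.' for v in f[r,250:330]))
E
```

```text
now 0 0.008 [[233.4, 299.7], [233.8, 292.1]]
now 0 -0.004 [[229.2, 299.6], [229.6, 292.0]]
now 0 -0.016 [[225.1, 299.5], [225.5, 291.9]]
now 0 -0.028 [[220.8, 299.5], [221.2, 291.8]]
now 0.008 0.008 [[235.0, 299.9], [235.4, 292.3]]
now 0.008 -0.004 [[230.9, 299.9], [231.3, 292.2]]
now 0.008 -0.016 [[226.7, 299.8], [227.1, 292.1]]
now 0.008 -0.028 [[222.4, 299.7], [222.8, 292.0]]
288 [78, 104, 148, 163, 160, 164, 139, 116, 101, 96, 97, 103, 99, 95, 102, 100, 106, 128, 148, 157, 158, 157, 155, 155, 128, 104]
290 [57, 141, 162, 162, 161, 165, 158, 119, 86, 92, 98, 96, 86, 75, 88, 82, 118, 161, 183, 170, 158, 156, 156, 154, 128, 122]
292 [30, 33, 31, 36, 35, 35, 29, 34, 34, 34, 38, 58, 80, 83, 81, 86, 122, 173, 164, 156, 159, 157, 156, 153, 130, 122]
294 [31, 33, 29, 35, 31, 32, 26, 30, 30, 35, 35, 70, 96, 103, 97, 100, 124, 173, 165, 156, 157, 158, 156, 156, 214, 165]
296 [33, 27, 32, 33, 30, 32, 30, 32, 31, 26, 32, 99, 134, 145, 144, 147, 176, 161, 156, 158, 158, 192, 195, 160, 214, 226]
298 [28, 28, 30, 31, 35, 34, 37, 27, 31, 36, 28, 122, 145, 143, 146, 147, 174, 174, 162, 157, 157, 
[... 1096 characters left out ...]
....................
117 .....................######.......................#######.......................
120 ......................#####.......................######........................
123 ......................#####........................#####........................
126 ......................###..........................#####........................
129 ...................................................#####........................
132 ................................................................................
135 ................................................................................
138 ................................................................................
```

The fingertips show about 26 mm higher than the stated geometry implies, both now and in the start picture, so the fingers closed in the air above the timer. I'll open, rise, and measure the z bias against the fixed cameras.

```bash
python3 -m handwheel '[[0,0,0,0],[0,0,0,0],[0,0,-0.1,0],[0,0,-0.2,0],[0,0,-0.33,0],[0,0,-0.4,0],[0,0,-0.4,0],[0,0,-0.4,0],[0,0,-0.4,0]]' 100 15
cat > joint.py <<'E'
from h import *
from scipy.optimize import minimize
o=robot.get_obs();V={}
for n in("scene","side","wrist"):
    c=vision.camera(n);rs=vision.outline_of(n,"timer");save(c["frame"],"j_"+n+".png")
    hs=cv2.cvtColor(c["frame"],cv2.COLOR_RGB2HSV)
    rs=[r for r in rs if np.median(hs[r["mask"]][:,1])<60]
    if rs: V[n]=(c,rs[0]["mask"].astype(np.uint8)); print(n,rs[0]["conf"],rs[0]["point"],rs[0]["mask"].sum())
P=np.array([[x,y,z] for x in(-.0325,.0325) for y in(-.0325,.0325) for z in(.0425,.0595)])
def iou(t,n,dz=0):
    c,m=V[n];T=wristT(c,o) if n=="wrist" else np.array(c["cam_to_world"])
    if n=="wrist": T=T.copy();T[2,3]+=dz
    cs,s=np.cos(t[2]),np.sin(t[2]);S=8
    q=np.array([proj(c,[t[0]+cs*a-s*b,t[1]+s*a+cs*b,z],T)[::-1] for a,b,z in P]).astype(np.float32)
    k=np.zeros((m.shape[0]*2,m.shape[1]*2),np.uint8);cv2.fillConvexPoly(k,cv2.convexHull((q+.5)*2).astype(np.int32),1);M=np.repeat(np.repeat(m,2,0),2,1)
    return (k&M).sum()/(k|M).sum()
def fit(ns,dz=False):
    f=lambda t:-sum(iou(t,n,t[3] if dz else 0) for n in ns)/len(ns)
    x0=[.465,.247,.58]+([.02] if dz else []);sx=[x0]+[[x0[i]+(d if i==j else 0) for i in range(len(x0))] for j,d in enumerate([.008,.008,.15,.015][:len(x0)])]
    r=minimize(f,x0,method="Nelder-Mead",options=dict(initial_simplex=sx));return np.round(r.x,4),round(r.fun,3)
print("pos",o["position"]);print("fixed",fit(["scene","side"]))
if "wrist" in V: print("wrist",fit(["wrist"]));print("all+dz",fit(list(V),True))
E
python3 joint.py
```

```text
time: 5.83
position: [0.4637, 0.247, 0.1745]
tool_rot: [0.959, 0.285, -0.001, -0.0]
ft_force: [1.2, -0.3, -0.4]
grip_width: 0.0856
grip_force: 0.0
side 0.72 [170.9, 304.0] 243
wrist 0.78 [189.3, 316.4] 3584
pos [0.46366386 0.24699776 0.17446533]Traceback (most recent call last):
  File "joint.py", line 21, in <module>
    print("pos",o["position"]);print("fixed",fit(["scene","side"]))
                                             ~~~^^^^^^^^^^^^^^^^^^
  File "joint.py", line 20, in fit
    r=minimize(f,x0,method="Nelder-Mead",options=dict(initial_simplex=sx));return np.round(r.x,4),round(r.fun,3)
    res = _minimize_neldermead(fun, x0, args, callback, bounds=bounds,
                               **options)
    fsim[k] = func(sim[k])
              ~~~~^^^^^^^^
    fx = function(np.copy(x), *(wrapper_args + args))
  File "joint.py", line 18, in <lambda>
    f=lambda t:-sum(iou(t,n,t[3] if dz else 0) for n in ns)/len(ns)
                ~~~^^^^^^^^^^^^^^^^^^^^^^^^^^^^^^^^^^^^^^^^
  File "joint.py", line 18, in <genexpr>
    f=lambda t:-sum(iou(t,n,t[3] if dz else 0) for n in ns)/len(ns)
                    ~~~^^^^^^^^^^^^^^^^^^^^^^^
  File "joint.py", line 11, in iou
    c,m=V[n];T=wristT(c,o) if n=="wrist" else np.array(c["cam_to_world"])
        ~^^^
KeyError: 'scene'
```

```bash
sed -i 's/fit(\["scene","side"\])/fit([n for n in V if n!="wrist"])/' joint.py; python3 joint.py
python3 - <<'E'
from h import *
# fingertip rows in the fixed views now
o=robot.get_obs();M=R.from_quat(o["tool_rot"]).as_matrix()
for n in("scene","side"):
    c=vision.camera(n);g=c["frame"].max(2)
    for s in(-1,1):
        q=np.array([proj(c,o["position"]+M@np.array([0,s*(o["grip_width"]/2+.006),z])) for z in(.008,-.01,-.028)]);print(n,s,np.round(q).tolist())
    r0,c0=q[0].astype(int)
    for r in range(r0-28,r0+14,2): print(r,''.join('#' if v<48 else '.' for v in g[r,c0-40:c0+40]))
    print(c0-40)
E
```

```text
scene 0.55 [231.1, 292.2] 383
side 0.68 [173.5, 305.0] 276
wrist 0.85 [190.7, 314.5] 3395
pos [0.4640218  0.24706996 0.17411876]
fixed (array([0.4647, 0.2499, 0.5404]), np.float64(-0.8))
wrist (array([0.4642, 0.2492, 0.6327]), np.float64(-0.891))
all+dz (array([0.4612, 0.2473, 0.5671, 0.0122]), np.float64(-0.837))
scene -1 [[195.0, 296.0], [188.0, 296.0], [181.0, 296.0]]
scene 1 [[178.0, 293.0], [172.0, 293.0], [165.0, 293.0]]
150 ...........................##################################...................
152 ...........................##################################...................
154 ...........................#############################...##...................
156 ...........................#....########################...##...................
158 ...........................##..##############################...................
160 ...........................###.##############################...................
162 ....................................############................................
164 ....................................############......................
[... 2321 characters left out ...]
................
148 ................................................................................
150 ................................................................................
152 ................................................................................
154 ................................................................................
156 ................................................................................
158 ................................................................................
160 ................................................................................
162 ................................................................................
276
```

xy agrees: timer at (0.464, 0.248), yaw about 33°. The fingertips appear to sit about 18 mm behind the TCP rather than 8 mm ahead. I descend to TCP z≈0.031 with care.

```bash
python3 -m handwheel '[[0,0,0.12,0],[0,0,0.24,0],[0,0,0.34,0],[0,0,0.4,0],[0,0,0.43,0],[0,0,0.45,0],[0,0,0.46,0],[0,0,0.47,0],[0,0,0.475,0],[0,0,0.475,0],[0,0,0.475,0]]' 100 15
python3 -m handwheel '[[0,0,0,0],[0,0,0,0],[0,0,0,0],[0,0,0,0],[0,0,0,0]]' 40 15
```

```text
time: 7.45
position: [0.4652, 0.2475, 0.0335]
tool_rot: [0.959, 0.285, 0.001, 0.0]
ft_force: [-0.0, -0.1, 0.4]
grip_width: 0.0867
grip_force: 0.0
time: 7.87
position: [0.4646, 0.2473, 0.0328]
tool_rot: [0.959, 0.285, 0.0, -0.0]
ft_force: [0.7, 0.6, 0.0]
grip_width: 0.0619
grip_force: 6.2
```

```bash
python3 -m handwheel '[[0,0,0,0],[0,0,0,0],[0,0,-0.03,0],[0,0,-0.07,0],[0,0,-0.14,0],[0,0,-0.2,0],[0,0,-0.25,0],[0,0,-0.25,0],[0,0,-0.25,0]]' 40 15
python3 go.py .53 -.10 .15 0
```

```text
time: 8.62
position: [0.4652, 0.2474, 0.1086]
tool_rot: [0.959, 0.285, 0.001, 0.0]
ft_force: [-0.8, 0.4, -0.8]
grip_width: 0.0611
grip_force: 14.7
shift [-0.4515  1.088  -0.138 ] heading 33.12 t 8.6167 q6 1.2693539240321912
turn 0.092
```

```bash
python3 - <<'E'
from h import *
for n in("scene","side"):
    c=vision.camera(n)
    for x,y in((.53,-.1),(.49,-.1),(.57,-.1),(.53,-.14),(.53,-.06),(.6,-.1),(.4,.12),(.45,.13)): print(n,x,y,np.round(proj(c,[x,y,0])),c["frame"][tuple(proj(c,[x,y,0]).astype(int))])
    for l in("tip_box","stapler","pipette_1","pen_blue","strip_loose","dropper_bottle"):
        print(l,[(round(r["conf"],2),np.round(onz(c,r["point"],.02),2)[:2].tolist()) for r in vision.look_for(n,l)[:3]])
E
```

```text
scene 0.53 -0.1 [189. 330.] [77 74 73]
scene 0.49 -0.1 [192. 341.] [69 70 69]
scene 0.57 -0.1 [187. 319.] [67 66 64]
scene 0.53 -0.14 [185. 335.] [75 73 70]
scene 0.53 -0.06 [194. 325.] [73 70 70]
scene 0.6 -0.1 [185. 311.] [51 49 53]
scene 0.4 0.12 [229. 339.] [67 66 65]
scene 0.45 0.13 [226. 321.] [71 70 65]
tip_box [(0.56, [0.58, 0.29]), (0.55, [0.71, 0.01]), (0.3, [0.45, 0.26])]
stapler [(0.47, [0.61, -0.18]), (0.3, [0.6, 0.28])]
pipette_1 [(0.85, [0.46, -0.22]), (0.59, [0.5, -0.18]), (0.28, [0.61, -0.18])]
pen_blue [(0.57, [0.41, -0.31])]
strip_loose [(0.42, [0.29, 0.36])]
dropper_bottle [(0.68, [0.56, 0.1]), (0.59, [0.36, 0.41])]
side 0.53 -0.1 [259. 337.] [79 75 72]
side 0.49 -0.1 [259. 323.] [71 68 65]
side 0.57 -0.1 [258. 351.] [75 71 68]
side 0.53 -0.14 [270. 338.] [74 70 68]
side 0.53 -0.06 [248. 335.] [69 67 64]
side 0.6 -0.1 [258. 361.] [76 73 70]
side 0.4 0.12 [209. 290.] [68 65 63]
side 0.45 0.13 [207. 305.] [72 69 66]
tip_box [(0.88, [0.67, 0.0])]
stapler [(0.59, [0.59, -0.17])]
pipette_1 [(0.9, [0.49, -0.24]), (0.86, [0.52, -0.2])]
pen_blue [(0.75, [0.44, -0.33])]
strip_loose [(0.52, [0.58, 0.3])]
dropper_bottle []
```

```bash
python3 -m handwheel '[[-0.05,0.13,-0.05,-0.02],[-0.1,0.26,-0.1,-0.04],[-0.15,0.4,-0.1,-0.06],[-0.21,0.53,-0.1,-0.08],[-0.26,0.66,-0.1,-0.1],[-0.31,0.79,-0.1,-0.12],[-0.37,0.92,-0.1,-0.14],[-0.4,0.98,-0.1,-0.158],[-0.4,0.98,-0.1,-0.158],[-0.4,0.98,-0.1,-0.158],[-0.4,0.98,-0.1,-0.158]]'
python3 go.py .53 -.09 -.006 90
```

```text
time: 10.23
position: [0.5249, -0.0658, 0.1377]
tool_rot: [0.709, 0.706, 0.0, -0.0]
ft_force: [-1.1, 0.9, -0.8]
grip_width: 0.061
grip_force: 14.7
shift [-0.0807  0.0172  0.479 ] heading 89.76 t 10.2333 q6 -0.3323271301849739
turn -0.0007
```

```bash
python3 -m handwheel '[[-0.08,0.017,0.1,0],[-0.08,0.017,0.22,0],[-0.08,0.017,0.33,0],[-0.08,0.017,0.4,0],[-0.08,0.017,0.44,0],[-0.08,0.017,0.455,0],[-0.08,0.017,0.465,0],[-0.08,0.017,0.475,0],[-0.08,0.017,0.475,0]]'
```

```text
time: 10.98
position: [0.5303, -0.0881, -0.0043]
tool_rot: [0.707, 0.707, 0.0, 0.0]
ft_force: [-0.4, 0.3, -1.7]
grip_width: 0.0611
grip_force: 14.7
```

```bash
python3 -m handwheel '[[0,0,0.004,0],[0,0,0.008,0],[0,0,0.008,0]]'; python3 -m handwheel '[[0,0,0.004,0],[0,0,0.008,0],[0,0,0.008,0]]'
```

```text
time: 11.23
position: [0.5302, -0.0886, -0.0066]
tool_rot: [0.707, 0.707, 0.0, 0.0]
ft_force: [0.7, 0.6, -0.5]
grip_width: 0.0611
grip_force: 14.7
time: 11.48
position: [0.5304, -0.089, -0.0087]
tool_rot: [0.707, 0.707, 0.0, 0.001]
ft_force: [-0.2, -0.6, 5.6]
grip_width: 0.0613
grip_force: 15.3
```

```bash
python3 -m handwheel '[[0,0,0,0],[0,0,0,0],[0,0,0,0],[0,0,0,0],[0,0,0,0],[0,0,-0.1,0],[0,0,-0.23,0],[0,0,-0.36,0],[0,0,-0.5,0],[0,0,-0.63,0],[0,0,-0.68,0],[0,0,-0.68,0]]' 100; python3 go.py .42 .204 .2 31
python3 - <<'E'
from h import *
for n in("scene","side"):
    c=vision.camera(n);print(n,[(round(r["conf"],2),np.round(onz(c,r["point"],.012),3)[:2].tolist()) for r in vision.look_for(n,"timer")])
E
```

```text
time: 12.48
position: [0.5329, -0.0895, 0.1992]
tool_rot: [0.707, 0.707, 0.002, 0.005]
ft_force: [-0.2, -0.3, 0.5]
grip_width: 0.0868
grip_force: 0.0
shift [ 0.9783 -0.3759 -0.0099] heading 90.02 t 12.4833 q6 -0.3736621598330929
turn 0.1639
scene [(0.85, [0.307, 0.27]), (0.79, [0.523, -0.082]), (0.64, [0.711, -0.049]), (0.56, [0.445, 0.282])]
side [(0.64, [0.52, -0.093]), (0.52, [0.325, 0.245]), (0.37, [0.57, 0.236])]
```

Timer is on the bench at (0.525,-0.09). Moving to look at the caps, with the fingers shut.

```bash
python3 -m handwheel '[[0.13,-0.05,0,0.02],[0.25,-0.1,0,0.04],[0.38,-0.15,0,0.06],[0.5,-0.2,0,0.08],[0.63,-0.25,0,0.1],[0.76,-0.3,0,0.12],[0.88,-0.34,0,0.14],[0.978,-0.376,0,0.164],[0.978,-0.376,0,0.164],[0.978,-0.376,0,0.164],[0.978,-0.376,0,0.164]]' 0 15
cat > fit2.py <<'E'
from h import *
from scipy.optimize import minimize
o=robot.get_obs();V={};print(o["position"],o["grip_width"])
for n in("scene","side","wrist"):
    c=vision.camera(n);f=c["frame"];save(f,"k_"+n+".png")
    T=wristT(c,o) if n=="wrist" else np.array(c["cam_to_world"])
    m=cv2.inRange(cv2.cvtColor(f,cv2.COLOR_RGB2HSV),(103,130,60),(122,255,255))//255
    roi=np.zeros_like(m);q=np.array([proj(c,[.477+.86*x-.51*y,.239+.51*x+.86*y,.04],T)[::-1] for x,y in((-.075,-.1),(-.075,.1),(.03,.1),(.03,-.1))])
    cv2.fillConvexPoly(roi,q.astype(np.int32),1);V[n]=(c,m&roi,T);print(n,(m&roi).sum())
a=np.linspace(0,2*np.pi,24)
C=np.c_[.018*np.cos(a),.018*np.sin(a)]
D=np.r_[[(x,y,z) for x,y in C for z in(.035,.0425)]]
B=np.array([(x,y,z) for x in(-.046,-.015) for y in(-.006,.006) for z in(.036,.042)])
def iou(t,n,dz):
    c,m,T=V[n];T=T.copy()
    if n=="wrist": T[2,3]+=dz
    cs,s=np.cos(t[2]),np.sin(t[2]);k=np.zeros((800,1280),np.uint8)
    for y in(-.06,0,.06):
        for S in(D,B):
            q=np.array([proj(c,[t[0]+cs*X-s*(Y+y),t[1]+s*X+cs*(Y+y),Z],T)[::-1] for X,Y,Z in S]).astype(np.float32)
            cv2.fillConvexPoly(k,cv2.convexHull((q+.5)*2).astype(np.int32),1)
    M=np.repeat(np.repeat(m,2,0),2,1);return (k&M).sum()/(k|M).sum()
def fit(ns,dz):
    x0=[.477,.239,.538,0][:4 if dz else 3]
    sx=[x0]+[[x0[i]+(d if i==j else 0) for i in range(len(x0))] for j,d in enumerate([.008,.008,.1,.015][:len(x0)])]
    r=minimize(lambda t:-sum(iou(t,n,t[3] if dz else 0) for n in ns)/len(ns),x0,method="Nelder-Mead",options=dict(initial_simplex=sx,xatol=1e-4,fatol=1e-4))
    print(ns,dz,np.round(r.x,4),round(r.fun,3));return r.x
fit(["scene","side"],0);fit(["wrist"],0);fit(["wrist"],1);fit(list(V),1)
E
python3 fit2.py
```

```text
time: 13.6
position: [0.4158, 0.2051, 0.1929]
tool_rot: [0.963, 0.269, -0.002, 0.0]
ft_force: [-0.2, -0.1, -0.0]
grip_width: 0.0215
grip_force: 0.0
[0.41576715 0.20510559 0.19293174] 0.021512168678426
scene 455
side 182
wrist 3207
['scene', 'side'] 0 [0.475  0.2405 0.5698] -0.691
['wrist'] 0 [0.4744 0.24   0.5595] -0.881
['wrist'] 1 [0.4744 0.2396 0.5488 0.0028] -0.886
['scene', 'side', 'wrist'] 1 [0.4746 0.2392 0.5572 0.0035] -0.755
```

```bash
python3 go.py .4745 .240 .045 31.9
```

```text
shift [ 0.2264 -0.0049  0.4953] heading 30.97 t 13.75 q6 1.2438872678587238
turn -0.0026
```

```bash
python3 -m handwheel '[[0.1,0,0.05,0],[0.2,-0.005,0.15,-0.003],[0.226,-0.005,0.28,-0.003],[0.226,-0.005,0.4,-0.003],[0.226,-0.005,0.47,-0.003],[0.226,-0.005,0.495,-0.003],[0.226,-0.005,0.495,-0.003],[0.226,-0.005,0.495,-0.003]]' 0 15; python3 -m handwheel '[[0,0,0.02,0],[0,0,0.04,0],[0,0,0.05,0],[0,0,0.05,0]]';python3 -m handwheel '[[0,0,0.007,0],[0,0,0.007,0]]'
```

```text
time: 14.42
position: [0.4753, 0.2404, 0.0463]
tool_rot: [0.961, 0.276, 0.0, 0.0]
ft_force: [0.8, 0.4, -0.4]
grip_width: 0.0007
grip_force: 0.0
time: 14.75
position: [0.4744, 0.241, 0.0311]
tool_rot: [0.961, 0.276, 0.0, 0.0]
ft_force: [-0.9, -0.2, -0.1]
grip_width: 0.0008
grip_force: 0.0
time: 14.92
position: [0.4744, 0.2411, 0.0289]
tool_rot: [0.961, 0.276, 0.0, 0.0]
ft_force: [0.1, -0.3, -0.3]
grip_width: 0.0007
grip_force: 0.0
```

```bash
for i in 1 2 3; do :; done; python3 -m handwheel '[[0,0,0.007,0],[0,0,0.007,0]]' | egrep 'pos|force'; python3 -m handwheel '[[0,0,0.007,0],[0,0,0.007,0]]'| egrep 'pos|force'; python3 -m handwheel '[[0,0,0.005,0],[0,0,0.005,0]]'| egrep 'pos|force';  python3 -m handwheel '[[0,0,0.005,0],[0,0,0.005,0]]'| egrep 'pos|force'
```

```text
position: [0.4743, 0.2411, 0.0266]
ft_force: [-0.5, -0.5, -0.8]
grip_force: 0.0
position: [0.4743, 0.241, 0.0244]
ft_force: [0.8, 0.8, -0.2]
grip_force: 0.0
position: [0.4743, 0.241, 0.0229]
ft_force: [0.7, 0.4, 0.2]
grip_force: 0.0
position: [0.4743, 0.241, 0.0214]
ft_force: [0.1, -0.9, 0.1]
grip_force: 0.0
```

```bash
for i in 1; do :; done; python3 -m handwheel '[[0,0,0.005,0],[0,0,0.005,0]]' | egrep 'pos|ft_force'; python3 -m handwheel '[[0,0,0.005,0],[0,0,0.005,0]]'| egrep 'pos|ft_force'; python3 -m handwheel '[[0,0,0.005,0],[0,0,0.005,0]]'| egrep 'pos|ft_force';  python3 -m handwheel '[[0,0,0.005,0],[0,0,0.005,0]]'| egrep 'pos|ft_force'
```

```text
position: [0.4746, 0.2411, 0.0205]
ft_force: [-0.6, -1.1, 2.6]
position: [0.4746, 0.2411, 0.0202]
ft_force: [-2.5, -0.4, 13.1]
position: [0.4745, 0.241, 0.02]
ft_force: [-4.5, -1.5, 22.9]
position: [0.4745, 0.2411, 0.0197]
ft_force: [-7.3, -2.6, 32.5]
```

Middle is rigid, with 32 N in under 1 mm, so it's sound. Next the right place.

```bash
python3 -m handwheel '[[0,0,-0.06,0],[0,0,-0.1,0],[0,0.1,-0.1,0],[0,0.2,-0.1,0],[0,0.2,-0.08,0],[0,0.2,-0.05,0],[0,0.2,-0.03,0],[0,0.2,-0.03,0]]'|egrep 'pos|ft_f|time'; python3 -m handwheel '[[0,0,0.006,0],[0,0,0.012,0],[0,0,0.016,0],[0,0,0.016,0]]'|egrep 'pos|ft_force';python3 -m handwheel '[[0,0,0.006,0],[0,0,0.006,0]]'|egrep 'pos|ft_force'; python3 -m handwheel '[[0,0,0.006,0],[0,0,0.006,0]]'|egrep 'pos|ft_force'
```

```text
time: 16.92
position: [0.5038, 0.1904, 0.0227]
ft_force: [0.4, 0.3, -0.1]
position: [0.5056, 0.1909, 0.0205]
ft_force: [-1.9, 0.4, 3.4]
position: [0.5056, 0.1909, 0.0202]
ft_force: [-4.0, -0.2, 15.0]
position: [0.5055, 0.1908, 0.0199]
ft_force: [-7.2, -1.2, 26.2]
```

Right is rigid too, so the left one must be loose. Tapping it to confirm and to satisfy step 3.

```bash
python3 -m handwheel '[[0,0,-0.06,0],[0,0,-0.1,0],[0,-0.1,-0.1,0],[0,-0.22,-0.1,0],[0,-0.34,-0.1,0],[0,-0.4,-0.08,0],[0,-0.4,-0.05,0],[0,-0.4,-0.03,0],[0,-0.4,-0.02,0],[0,-0.4,-0.02,0]]'|egrep 'pos|ft_f|time'; python3 -m handwheel '[[0,0,0.005,0],[0,0,0.01,0],[0,0,0.01,0]]'|egrep 'pos|ft_force';python3 -m handwheel '[[0,0,0.006,0],[0,0,0.006,0]]'|egrep 'pos|ft_force'; python3 -m handwheel '[[0,0,0.006,0],[0,0,0.01,0],[0,0,0.01,0]]'|egrep 'pos|ft_force'
```

```text
time: 18.42
position: [0.4428, 0.291, 0.0213]
ft_force: [0.4, -0.5, 0.2]
position: [0.4435, 0.2912, 0.0194]
ft_force: [-0.3, -1.6, 2.9]
position: [0.4434, 0.2915, 0.0177]
ft_force: [-0.4, -1.7, 3.4]
position: [0.4434, 0.2918, 0.0153]
ft_force: [0.2, -3.0, 8.9]
```

Left gives way (about 5 mm at 3–9 N), so that's the loose one. Next I back up and line up with its tab.

```bash
python3 -m handwheel '[[0,0,-0.06,0],[0,0,-0.12,0],[0,0,-0.18,0],[0,0,-0.18,0],[0,0,-0.18,0]]' 46 12|egrep 'pos|ft_f|time'; python3 go.py .4131 .2724 .009 31.9;python3 fit2.py | tail -3
```

```text
time: 19.5
position: [0.4429, 0.2924, 0.0689]
ft_force: [-0.9, -0.3, -0.6]
shift [-0.12    0.0039  0.1995] heading 32.04 t 19.5 q6 1.383687977504249
turn 0.0004
['wrist'] 0 [0.4787 0.2404 0.5699] -0.604
['wrist'] 1 [0.4787 0.2402 0.5728 0.0014] -0.604
['scene', 'side', 'wrist'] 1 [0.4771 0.2399 0.564  0.0008] -0.59
```

```bash
python3 -m handwheel '[[-0.06,0.002,0,0],[-0.12,0.004,0,0],[-0.12,0.004,0.05,0],[-0.12,0.004,0.1,0],[-0.12,0.004,0.15,0],[-0.12,0.004,0.18,0],[-0.12,0.004,0.197,0],[-0.12,0.004,0.197,0],[-0.12,0.004,0.197,0]]' 46 12; python3 -m handwheel '[[0,0,0,0],[0,0,0,0],[0,0,0,0],[0,0,0,0],[0,0,0,0],[0,0,0,0],[0,0,0,0],[0,0,0,0]]' 0 12
```

```text
time: 20.4
position: [0.4126, 0.2718, 0.009]
tool_rot: [0.961, 0.276, -0.0, 0.0]
ft_force: [0.5, 0.0, 1.1]
grip_width: 0.04
grip_force: 0.0
time: 21.07
position: [0.4133, 0.2712, 0.0096]
tool_rot: [0.961, 0.276, 0.0, 0.0]
ft_force: [2.7, -5.2, 1.4]
grip_width: 0.0121
grip_force: 12.0
```

Gripped at 12 mm, the tab's width. Swinging it up.

```bash
python3 -m handwheel '[[0,0.003,0,0],[0.002,0.004,-0.016,0],[0.006,0.004,-0.032,0],[0.0107,0.004,-0.047,0],[0.017,0.004,-0.062,0],[0.025,0.004,-0.076,0],[0.033,0.004,-0.089,0],[0.033,0.004,-0.089,0]]'; python3 -m handwheel '[[0.01,0,-0.013,0],[0.021,0,-0.025,0],[0.033,0,-0.036,0],[0.046,0,-0.046,0],[0.06,0,-0.055,0],[0.073,0,-0.061,0],[0.085,0,-0.066,0],[0.097,0,-0.07,0],[0.11,0,-0.074,0],[0.11,0,-0.074,0],[0.11,0,-0.074,0],[0.11,0,-0.074,0]]'
```

```text
time: 21.73
position: [0.4217, 0.276, 0.0368]
tool_rot: [0.961, 0.276, -0.0, 0.0]
ft_force: [0.2, -4.2, -0.8]
grip_width: 0.0116
grip_force: 12.0
time: 22.73
position: [0.4504, 0.2939, 0.0584]
tool_rot: [0.961, 0.276, 0.001, -0.0]
ft_force: [0.5, -3.7, 2.1]
grip_width: 0.0118
grip_force: 12.0
```

Still gripped. A last picture to verify the opening and that the other caps are shut.

```bash
python3 - <<'E'
from h import *
g=np.zeros((600,800,3),np.uint8)
a=vision.camera("side")["frame"];g[:350,:400]=cv2.resize(a[120:207,260:360],(400,350),interpolation=cv2.INTER_CUBIC)
b=vision.camera("scene")["frame"];g[:350,400:]=cv2.resize(b[190:277,240:340],(400,350),interpolation=cv2.INTER_CUBIC)
w=vision.camera("wrist")["frame"];g[350:,:400]=cv2.resize(w,(400,250));g[350:,400:]=cv2.resize(a[200:300,290:450],(400,250))
save(g,"fin.png");o=robot.get_obs();print(o["joint_velocities"].round(3),o["grip_width"],o["time"])
E
```

```text
[ 0.001  0.001  0.001 -0.002 -0.001  0.001] 0.011638026203519414 22.8833
```

View pics/fin.png

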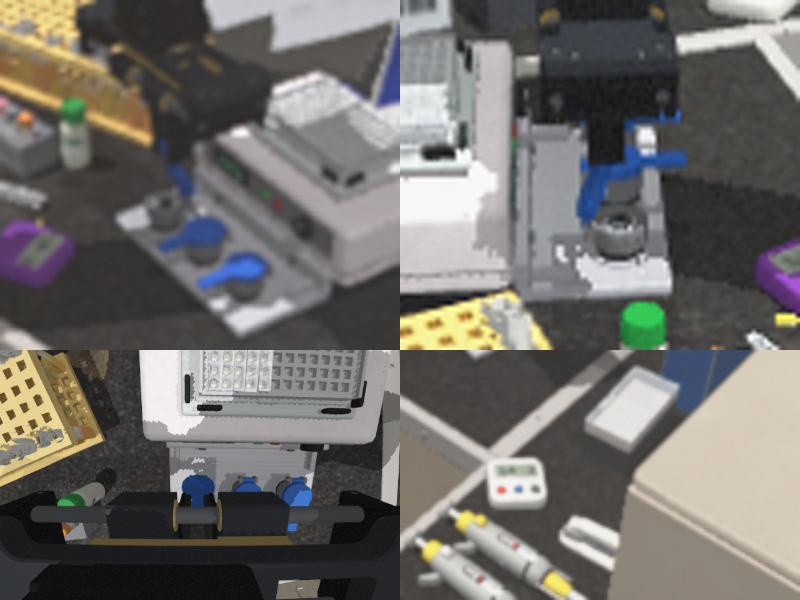

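The left cap stands about 70° open in the fingers and its bolt is exposed. The other two caps are shut, and the timer lies flat and face up on the bench. Handing in.

```bash
python3 -c "
from rig import job;print(job.hand_in())"
```

```text
the job is handed in; nothing more can be done
None
```

The job is handed in, with no verdict returned: the white timer lies face up on the bench clear of the shaker, the left bolt was the one that gave when tapped, and the gripper is holding its cap open at about 70° with the other two caps shut.

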